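# Tip a bearing housing onto its machined face and seat it against the angle stop

## Robot

A 6-joint arm with a two-finger parallel gripper is mounted at the origin on a cart in front of the work surface, level with it; the furniture and walls round the work are solid. World frame = base frame: x ahead of the robot, y to its left, z up, the work surface at z = 0. Lengths are in m, angles in rad, forces in N, time in s.
With the tool pointing down it reaches from about 0.4 to 0.925 m from the base axis. Payload 3.4 kg.
Tool frame: the origin (TCP) lies between the finger pads; the fingertips stand 17 mm ahead of it and the grasp point (between the pads) lies 2 mm behind it; z points along the fingers, y is the line along which they close (so a half turn about z gives the same grasp; the last joint's range is limited). The gripper opens to 85 mm and grips with 20 to 120 N. Pads are 22 mm wide; open, the fingers measure 114 mm over their backs; the gripper's body (76 mm by 85 mm) begins 54 mm behind the grasp point. The pads swing forward as they close: fully open they stand 13 mm farther back than shut.
Start: joints at [1.25, 0.307, 1.506, -0, 1.328, -0.073], TCP at [0.14, 0.558, 0.248] pointing down, gripper open.
Joint ranges: [-3.12, 3.12], [-1.05, 2.28], [0.14, 2.33], [-1.42, 4.57], [0.1, 2.73], [-2.68, 2.68]. Speed limits (rad/s): [2.57, 2.57, 3.14, 3.14, 3.14, 3.14].

## Interface

Orientations are given as [roll, pitch, yaw] about the fixed x, y, z axes, in that order (R = Rz(yaw) Ry(pitch) Rx(roll)).
In Python, from plant import r, optics gives the robot as it stands. The module is installed in compiled form; this text tells all that it offers.
- The arm moves only by the tool arm_command, never from a script. Its arguments are lists of equal length, an entry for each row: "twist": the turn, a rotation vector about the tool's x, y, z in units of 45 degrees (1.0 is 45 degrees), a list of three; "translation": the shift along the tool's x, y, z in units of 0.3 m (1.0 is 0.3 m), a list of three; "fingers": the opening, from -1 (shut) to 1 (fully open), so that 0 is half open. A call has exactly 5 rows; each row shifts and turns the commanded pose from where the row before left it, along the tool's axes as they then stand; what a row does not reach is not made up. A row lasts 1/10 s, in which the tool goes at most 50 mm and 8.59 degrees, less where a joint would pass 70% of its speed; a pose out of reach is approached as far as the arm can. A call with a number of a shift or a turn outside -1 to 1 is refused whole. A call with a gripper value outside its range is refused whole. The fingers move at their own pace and stop on an object; "squeeze" is the grip in N (left out, the last holds). Time passes only in rows, so rows that do not move let the fingers close, or fill a call up. It gives the time, the measured TCP pose, the force, the opening and the grip force at its end, in the units of the state.
- r.get_state(): the state, without advancing time (a new reading comes with each control period).
- optics.read_camera(name): name is "side" or "top" or "wrist"; returns (picture, depth): 400x640x3 uint8, red, green, blue; 400x640 float32, m along the optical axis (not along the pixel's ray), 0 where there is no reading.
- optics.calibration(name): a dict with "fx", "fy", "cx", "cy" (pixels), "k1" (the pictures are not rectified: a ray, as slopes to the right and down, at radius r is drawn at 1 + k1 r^2 times it, then the intrinsics apply), "extrinsics" (4x4, takes a point from world to camera coordinates). Camera axes: x right, y down, z forward; pixel columns grow to the right and rows downward; lengths in m; the calibration is good to about 2 mm. A picture is of the moment at which its call begins: read the wrist's pose just before it. calibration takes no time and is no camera call; for the wrist camera it gives the pose at the moment of the call.
- r.finish_job(): hands the job in; it is judged then, once.
The state is a dict: "clock": time; "q": joint angles; "qvel": joint speeds; "tau": joint torques, N m; "ee_pos": TCP position; "ee_rot": TCP orientation; "contact_force": force on the tool from outside, world axes, zero at the start; "moment": the same for the moment, N m; "finger_gap": finger opening in m; "gripper_force": force on a finger pad.
Only numpy, scipy, OpenCV 4.12 (cv2) and the standard library are available. Lean on these libraries where they do the work, as an engineer would, in place of code of your own. Each camera call takes 0.05 s, during which the arm holds its last target. There are 200 camera calls.

## Task

Push the standing bearing housing over, high on its boss side, so that it tips where it stands (not shoved along upright, not lifted) and lies on its flat machined face. Then push it along the mat until its end is square and flush against the adjustable stop bar, its whole width on the bar; the bar's setting is not known, so feel for it, and keep pushing with about 14 N for one second (8 to 20 N is right, never more than 25 N) before letting go. Leave the tape measure, the screwdriver and the roll of tape where they are.

Things in the scene. Friction and masses are not known exactly. Their poses are not given: they have to be found in the camera images.
- casting_mid (a point): Grey bearing housing, bright machined flange, loose, 0.4-0.85 kg, standing on its foot end: 90 wide (own x), 48 thick (own y), 140 mm tall (own z, up at first). Point: half height, 24 mm inside both broad faces. The -y face is the flat machined one and looks roughly to the stop; the +y face (78 wide) carries a round boss. Once laid on the machined face, own y is up, own z points to the stop, this point is 24 mm up.
- casting_push (a point): Point on the housing's flat cast +y face, 115 mm above the foot, same axes. The boss (52 mm across, 14 mm proud) is centred 50 mm above the foot; above it this face is plain and flat up to 126 mm. A push of 1 to 3 N here towards own -y tips the housing over the lower edge of its machined face; past about 15 degrees it falls by itself.
- casting_foot (a point): Centre of the housing's flat foot end (at least 78 x 48 mm), same axes. Once the housing lies on its machined face this end is upright, 48 mm tall, looks away from the stop, this point 24 mm up. Pushed here along own +z the housing slides on the mat at roughly 2 to 9 N; pushed up to 30 mm off-centre it also turns, which squares it up; a skewed one jams on the bar if pushed at the middle.
- casting_top (a point): Centre of the housing's top end edge (the 90 x 18 mm end of its flange), 70 mm from casting_mid along own z and 15 mm towards the machined face; same axes. This end meets the stop bar.
- stop_face (a point): Fixed steel angle bracket, 220 mm long (own x), 50 mm high, bolted down; point at the middle of its upright face, 25 mm above the mat; the face looks along own +y, to the housing. In front of it, parallel and centred, a rigid stop bar (stop_bar, 210 mm long, 45 high) is clamped on two guide rods. The bar's working face stands 16 to 56 mm in front (+y) of this point, set anew each time and not measured.
- tape_measure: Tape measure, 65 x 81 x 37 mm, loose bystander on the mat on the +x side of the work; origin at the centre of its underside.
- screwdriver: Screwdriver, 185 mm long (along own y), 30 mm thick, loose bystander on the mat on the +x side of the work; origin at the centre of its underside.
- black_tape: Roll of tape, 68 mm across, 19 mm high, loose bystander lying flat on the mat beyond the housing, on the side away from the stop; origin at the centre of its underside.
There are look-alikes about, which are no part of the job. What is shaped like the part that bears casting_mid but yellow is not meant.

How it is judged:
On the way, in this order (a step that is already met when the one before it is completed fails the run):
1. the housing lies still on its machined face, short of the stop bar (angle between casting_mid's own y axis and vertical below 0.08 rad and height (world z) of casting_mid below 0.03 m and y of casting_top in the frame of stop_bar above 0.01 m and linear speed of casting below 0.03 m/s), for 0.2 s.
2. the housing is pressed flush against the stop bar, the fingers pushing it with 8 to 20 N (contact force between the fingers and casting between 7 and 21 N and contact force between casting and stop_bar above 1 N and angle between the z axis of casting_top and the y axis of stop_bar, either way round below 0.05 rad and y of casting_top in the frame of stop_bar below 0.003 m), for 0.8 s.
At the end, for the whole second after the job is handed in: The housing lies still on its machined face, boss up (within 0.05 rad), its end square to the stop bar (within 0.05 rad) and within 3 mm of the bar's working face, its whole width on the bar (centre within 61 mm of the bar's middle) (angle between casting_mid's own y axis and vertical below 0.05 rad and height (world z) of casting_mid below 0.03 m and angle between the z axis of casting_top and the y axis of stop_bar, either way round below 0.05 rad and y of casting_top in the frame of stop_bar below 0.003 m and x of casting_top in the frame of stop_bar between -0.061 and 0.061 m and linear speed of casting below 0.01 m/s); the robot touches nothing.
It fails at once if the housing is shoved more than 40 mm along the mat while still upright (angle between casting_mid's own z axis and vertical below 0.15 rad and distance of casting_mid from where it was at the start of the episode above 0.04 m).
It fails at once if the housing is lifted off the mat (height (world z) of casting_mid above 0.095 m).
It fails at once if the fingers push the housing with more than 25 N (contact force between the fingers and casting above 25 N).
It fails at once if the housing is pressed or knocked against the stop bar with more than 25 N (contact force between casting and stop_bar above 25 N).
It fails at once if a bystander is moved by more than 20 mm (distance of any of tape_measure, screwdriver, black_tape from where it was at the start of the episode above 0.02 m).
It also fails if it takes over 72 s, if anything falls off the work surface, if the arm or the gripper's body presses on something with over 40 N, if the wrist force passes 120 N, or if a joint passes its speed limit or range.

## Working session

There is one attempt and no reset: what is moved stays moved. The work goes in short steps, Python scripts to look and compute and a tool call to move; the robot and the scene stay as the last step left them, time stands still between calls to the robot, and variables do not carry over. Pictures are saved under pics/ and viewed, at most 10 in all, crops included, and the job is handed in when it is done.

Besides the shell and the picture viewer there is one more tool, called after "Emit:" as name(argument=value, ...) on one line, values as JSON. arm_command: Moves the arm, as the interface text tells. Its arguments: {"type":"object","properties":{"twist":{"type":"array"},"translation":{"type":"array"},"fingers":{"type":"array"},"squeeze":{"type":"number"}},"required":["twist","translation","fingers"]}

```bash
mkdir -p pics
cat > h.py <<'E'
import numpy as np, cv2
from plant import r, optics
def cam(n):
    c=optics.calibration(n); im,d=optics.read_camera(n)
    return c,im,d
def save(n,im,box=None,s=1):
    if box: im=im[box[1]:box[3],box[0]:box[2]]
    im=cv2.resize(im,None,fx=s,fy=s,interpolation=cv2.INTER_CUBIC)
    cv2.imwrite('pics/'+n+'.png',im[:,:,::-1])
def world(c,uv,z):
    uv=np.atleast_2d(np.array(uv,float)); z=np.atleast_1d(z)
    K=np.array([[c['fx'],0,c['cx']],[0,c['fy'],c['cy']],[0,0,1]])
    p=cv2.undistortPoints(uv[:,None],K,np.array([c['k1'],0,0,0,0.]))[:,0]
    P=np.c_[p*z[:,None],z]
    T=np.linalg.inv(c['extrinsics'])
    return P@T[:3,:3].T+T[:3,3]
def cloud(c,d):
    v,u=np.nonzero(d>0)
    W=np.full(d.shape+(3,),np.nan); W[v,u]=world(c,np.c_[u,v],d[v,u]); return W
E
python3 - <<'E'
from h import *
for n in('top','side'):
    c,im,d=cam(n); save(n+'0',im); np.savez(n+'0.npz',im=im,W=cloud(c,d))
print(r.get_state())
E
```

```text
{'clock': 0.1, 'q': array([ 1.25047999e+00,  3.07530601e-01,  1.50752011e+00, -5.49076817e-05,
        1.32839661e+00, -7.34989813e-02]), 'qvel': array([ 0.00060897, -0.00076385, -0.00346778, -0.00124488, -0.00034304,
       -0.00023113]), 'tau': array([ 1.30030276e-03, -4.58525455e+01, -2.52606797e+01, -2.80965814e-04,
        5.55600738e-03, -1.33794390e-05]), 'ee_pos': array([0.14034176, 0.55701176, 0.24746309]), 'ee_rot': array([-3.13973907e+00, -8.30598772e-05,  2.89478845e+00]), 'contact_force': array([ 1.18152729,  0.12646409, -0.19891673]), 'moment': array([ 0.01963895, -0.01777331,  0.01910016]), 'gripper_force': 0.0, 'finger_gap': 0.08587547660470016}
```

View pics/top0.png

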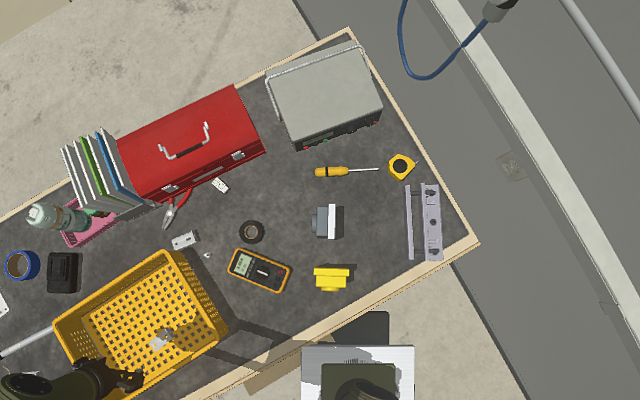

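View pics/side0.png

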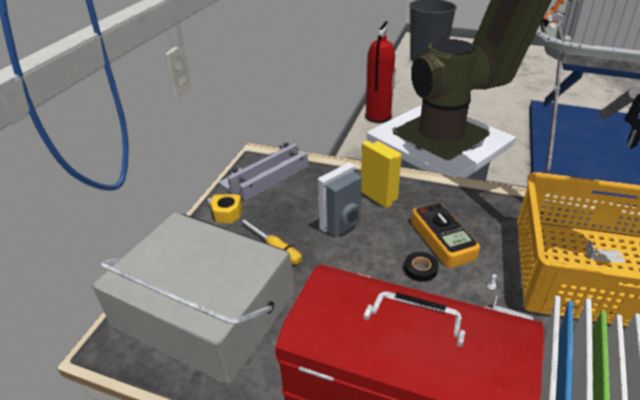

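Top view shows the grey housing with white flange at (326,221), and a yellow look-alike at (332,278), which I reject. The grey stop bar is at (410,222) and its bracket at (432,222). The tape roll is at (251,231), the screwdriver at (345,171) and the tape measure at (401,166). The side view agrees: grey housing at (340,200), yellow one at (380,172).

Run:
```python
from h import *
np.set_printoptions(precision=4,suppress=True)
f=np.load('top0.npz'); im=f['im'];W=f['W']
save('crop0',im,(290,150,450,270),5)
for n,p in dict(fl=(333,221),boss=(314,221),body=(323,221),bar=(410,222),brk=(432,205),tape=(251,222),tm=(401,166),sd=(330,171),yel=(332,278),mat=(370,230)).items(): print(n,W[p[1],p[0]])
def reg(x0,y0,x1,y1,zlo,zhi):
    w=W[y0:y1,x0:x1].reshape(-1,3); m=(w[:,2]>zlo)&(w[:,2]<zhi); w=w[m]
    rct=cv2.minAreaRect((w[:,:2]*1000).astype(np.float32)); print(len(w),rct,w[:,2].mean()); print(cv2.boxPoints(rct))
reg(300,195,350,248,.12,.15)
reg(402,175,417,265,.035,.06)
reg(418,175,447,265,.035,.06)
f=np.load('side0.npz');W2=f['W']
w=W2[150:250,310:365].reshape(-1,3); w=w[(w[:,2]>.01)&(w[:,2]<.16)]
print(w.min(0),w.max(0))
for z in(30,80,100,120): 
    q=w[abs(w[:,2]*1000-z)<4]; print(z,q.min(0),q.max(0))
```

```text
fl [0.4918 0.0763 0.1364]
boss [0.4961 0.1263 0.0771]
body [0.4922 0.1019 0.1283]
bar [ 0.4988 -0.1402  0.0405]
brk [ 0.5508 -0.2111  0.0102]
tape [0.4962 0.3061 0.0176]
tm [ 0.6585 -0.1177  0.0368]
sd [0.6431 0.0841 0.0282]
yel [0.3476 0.0776 0.1297]
mat [ 0.4781 -0.0323  0.0007]
602 ((491.69537353515625, 96.9400634765625), (87.20247650146484, 46.3239631652832), 0.44888395071029663) 0.13279836999194586
[[447.914  119.7597]
 [448.2769  73.4372]
 [535.4767  74.1204]
 [535.1138 120.4429]]
471 ((513.8387451171875, -145.45443725585938), (240.15396118164062, 36.58783721923828), 3.701026439666748) 0.042178616882347024
[[ 392.8314 -134.9497]
 [ 395.1931 -171.4612]
 [ 634.8461 -155.9592]
 [ 632.4844 -119.4477]]
520 ((502.42864990234375, -191.68223571777344), (57.59864807128906, 217.9164276123047), 89.14514923095703) 0.04682029676809337
[[ 393.0529 -218.8528]
 [ 610.9451 -222.1039]
 [ 611.8044 -164.5117]
 [ 393.9122 -161.2605]]
[0.3643 0.0342 0.01  ] [0.536  0.1367 0.1418]
30 [0.3664 0.0399 0.0261] [0.5344 0.1345 0.0339]
80 [0.3648 0.0364 0.0761] [0.5344 0.1325 0.084 ]
100 [0.3662 0.0376 0.096 ] [0.5355 0.1232 0.1039]
120 [0.3663 0.0365 0.116 ] [0.5354 0.1228 0.124 ]
```

View pics/crop0.png

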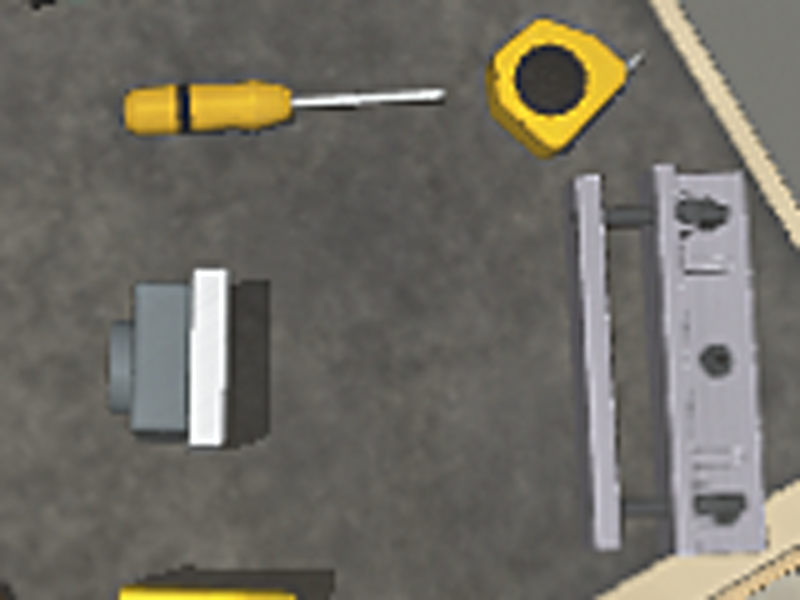

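Candidates are the grey housing (326,221) and the yellow one (332,278). The crop confirms the grey one: white flange facing the stop, boss facing away. It stands at x 0.492, with its faces at y 0.0735 and 0.121. Next I go to the boss side, staying high.

Emit:
arm_command(twist=[[0,0,0],[0,0,0],[0,0,0],[0,0,0],[0,0,0]], translation=[[-0.0955,-0.06,0],[-0.0955,-0.06,0],[-0.0955,-0.06,0],[-0.0955,-0.06,0],[-0.0955,-0.06,0]], fingers=[-0.18,-0.18,-0.18,-0.18,-0.18], squeeze=40)

```text
clock: 0.6
ee_pos: [0.2579, 0.434, 0.2479]
ee_rot: [-3.141, -0.0, 2.895]
contact_force: [1.0, 0.5, -0.6]
finger_gap: 0.0354
gripper_force: 0.0
```

Emit:
arm_command(twist=[[0,0,0],[0,0,0],[0,0,0],[0,0,0],[0,0,0]], translation=[[-0.0955,-0.06,0],[-0.0955,-0.06,0],[-0.0955,-0.06,0],[-0.0955,-0.06,0],[-0.0955,-0.06,0]], fingers=[-0.18,-0.18,-0.18,-0.18,-0.18])

```text
clock: 1.1
ee_pos: [0.3748, 0.3117, 0.248]
ee_rot: [-3.141, -0.0, 2.895]
contact_force: [1.1, 0.1, 0.1]
finger_gap: 0.0349
gripper_force: 0.0
```

Emit:
arm_command(twist=[[0,0,0],[0,0,0],[0,0,0],[0,0,0],[0,0,0]], translation=[[-0.0955,-0.06,0],[-0.0955,-0.06,0],[-0.0955,-0.06,0],[-0.0955,-0.06,0],[-0.0955,-0.06,0]], fingers=[-0.18,-0.18,-0.18,-0.18,-0.18])

```text
clock: 1.6
ee_pos: [0.4917, 0.1895, 0.2479]
ee_rot: [-3.141, -0.001, 2.895]
contact_force: [0.2, 0.6, 0.4]
finger_gap: 0.0352
gripper_force: 0.0
```

Emit:
arm_command(twist=[[0,0,0.1687],[0,0,0.1687],[0,0,0.1687],[0,0,0.1687],[0,0,0.1687]], translation=[[0,0,0],[0,0,0],[0,0,0],[0,0,0],[0,0,0]], fingers=[-0.18,-0.18,-0.18,-0.18,-0.18])

```text
clock: 2.1
ee_pos: [0.4909, 0.1906, 0.2478]
ee_rot: [-3.141, -0.0, 2.227]
contact_force: [-0.2, -0.5, 0.8]
finger_gap: 0.0345
gripper_force: 0.0
```

Emit:
arm_command(twist=[[0,0,0.1687],[0,0,0.1687],[0,0,0.1687],[0,0,0.1687],[0,0,0.1687]], translation=[[0,0,0],[0,0,0],[0,0,0],[0,0,0],[0,0,0]], fingers=[-0.18,-0.18,-0.18,-0.18,-0.18])

```text
clock: 2.6
ee_pos: [0.4909, 0.1907, 0.2478]
ee_rot: [-3.141, 0.0, 1.564]
contact_force: [0.1, 0.2, -0.6]
finger_gap: 0.0352
gripper_force: 0.0
```

Run:
```python
from h import *
np.set_printoptions(precision=4,suppress=True)
c=optics.calibration('top')
def onz(uv,z):
    a=world(c,[uv],[.5])[0]; b=world(c,[uv],[1.])[0]; t=(z-a[2])/(b[2]-a[2]); return a+t*(b-a)
def seg(n,p,q,z):
    f=lambda s:((s[0]+.5)/5-.5+290,(s[1]+.5)/5-.5+150)
    a,b=onz(f(p),z),onz(f(q),z); print(n,a,b,'dy/dx',(a-b)[1]/(a-b)[0])
seg('bar front',(577,178),(596,548),.045)
seg('bar back',(600,178),(619,548),.045)
seg('brk front',(656,168),(676,552),.05)
seg('fl front',(228,270),(225,445),.14)
seg('body back',(136,284),(132,430),.126)
```

```text
bar front [ 0.6018 -0.1267  0.045 ] [ 0.3957 -0.1348  0.045 ] dy/dx 0.039180692870844004
bar back [ 0.602  -0.1398  0.045 ] [ 0.3957 -0.1476  0.045 ] dy/dx 0.037934508054292375
brk front [ 0.6072 -0.1706  0.05  ] [ 0.3937 -0.1782  0.05  ] dy/dx 0.03554435577161749
fl front [0.5361 0.0711 0.14  ] [0.4468 0.072  0.14  ] dy/dx -0.009471950047946666
body back [0.53   0.1183 0.126 ] [0.4546 0.1194 0.126 ] dy/dx -0.014508486923403655
```

Emit:
arm_command(twist=[[0,0,0],[0,0,0],[0,0,0],[0,0,0],[0,0,0]], translation=[[0,0,0.083],[0,0,0.083],[0,0,0.083],[0,0,0.083],[0,0,0.083]], fingers=[-0.18,-0.18,-0.18,-0.18,-0.18])

```text
clock: 3.1
ee_pos: [0.4909, 0.1906, 0.1226]
ee_rot: [-3.141, 0.0, 1.57]
contact_force: [1.0, -0.2, -0.9]
finger_gap: 0.035
gripper_force: 0.0
```

Emit:
arm_command(twist=[[0,0,0],[0,0,0],[0,0,0],[0,0,0],[0,0,0]], translation=[[-0.03,0,0],[-0.03,0,0],[-0.03,0,0],[-0.03,0,0],[-0.03,0,0]], fingers=[-0.18,-0.18,-0.18,-0.18,-0.18])

```text
clock: 3.6
ee_pos: [0.492, 0.1449, 0.125]
ee_rot: [3.139, -0.0, 1.569]
contact_force: [-0.0, 0.0, 0.5]
finger_gap: 0.0348
gripper_force: 0.0
```

Run:
```python
from h import *
c,im,d=cam('side'); save('s1',im,(270,100,430,280),3.3)
print(r.get_state()['contact_force'])
```

```text
[-0.3969582  -1.4236969   0.00468367]
```

View pics/s1.png

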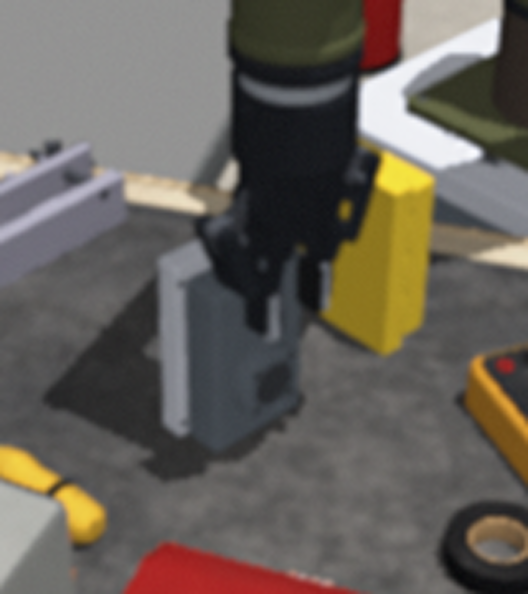

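The side view shows both fingertips (about (262,325) and (315,300)) just behind the plain upper face, above the boss at (272,380). I'll push slowly.

Emit:
arm_command(twist=[[0,0,0],[0,0,0],[0,0,0],[0,0,0],[0,0,0]], translation=[[-0.01,0,0],[-0.01,0,0],[-0.01,0,0],[-0.01,0,0],[-0.01,0,0]], fingers=[-0.18,-0.18,-0.18,-0.18,-0.18])

```text
clock: 4.15
ee_pos: [0.4912, 0.1307, 0.1237]
ee_rot: [-3.141, 0.0, 1.57]
contact_force: [-0.7, -0.1, -0.1]
finger_gap: 0.0354
gripper_force: 0.0
```

Emit:
arm_command(twist=[[0,0,0],[0,0,0],[0,0,0],[0,0,0],[0,0,0]], translation=[[-0.007,0,0],[-0.007,0,0],[-0.007,0,0],[-0.007,0,0],[-0.007,0,0]], fingers=[-0.18,-0.18,-0.18,-0.18,-0.18])

```text
clock: 4.65
ee_pos: [0.4913, 0.1202, 0.1239]
ee_rot: [3.141, -0.0, 1.57]
contact_force: [-2.0, 1.8, 1.4]
finger_gap: 0.0352
gripper_force: 0.9
```

Run:
```python
from h import *
c,im,d=cam('side'); save('s2',im,(270,100,430,280),3.3)
print(r.get_state()['contact_force'])
```

```text
[0.23353632 2.17456003 1.01648914]
```

View pics/s2.png

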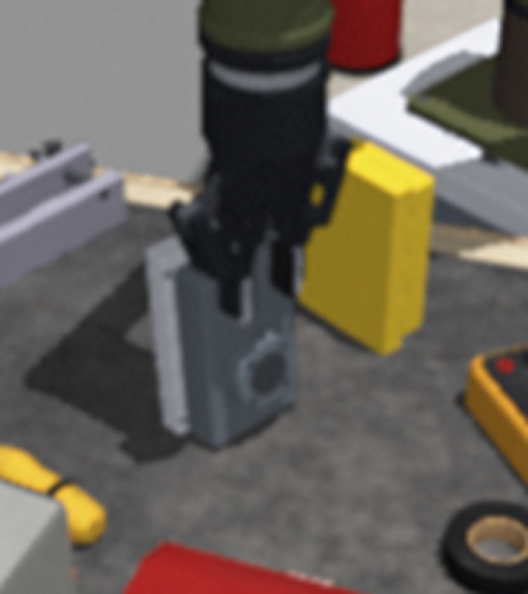

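It is tipping over the machined face's lower edge, with the foot still in place at about (180,435), so I keep pushing.

Emit:
arm_command(twist=[[0,0,0],[0,0,0],[0,0,0],[0,0,0],[0,0,0]], translation=[[-0.01,0,0],[-0.01,0,0],[-0.01,0,0],[-0.01,0,0],[-0.01,0,0]], fingers=[-0.18,-0.18,-0.18,-0.18,-0.18])

```text
clock: 5.2
ee_pos: [0.4911, 0.1048, 0.1237]
ee_rot: [-3.141, 0.0, 1.57]
contact_force: [0.4, 1.5, 1.1]
finger_gap: 0.0346
gripper_force: 0.4
```

Emit:
arm_command(twist=[[0,0,0],[0,0,0],[0,0,0],[0,0,0],[0,0,0]], translation=[[-0.01,0,0],[-0.01,0,0],[-0.01,0,0],[0,0,0],[0,0,0]], fingers=[-0.18,-0.18,-0.18,-0.18,-0.18])

```text
clock: 5.7
ee_pos: [0.4911, 0.0961, 0.1237]
ee_rot: [-3.141, 0.0, 1.57]
contact_force: [0.2, -0.4, 0.3]
finger_gap: 0.035
gripper_force: 0.0
```

Run:
```python
from h import *
c,im,d=cam('side'); save('s3',im,(270,100,430,280),3.3)
print(r.get_state()['contact_force'])
```

```text
[0.01989951 0.09154356 0.50348799]
```

View pics/s3.png

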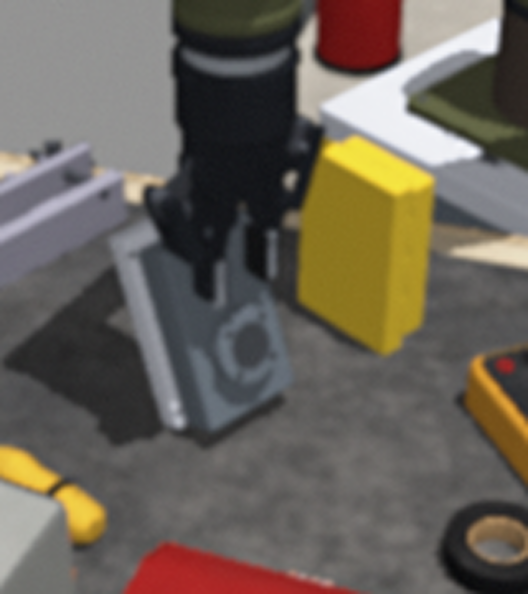

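It is tilted about 15°, at the balance point. A little more.

Emit:
arm_command(twist=[[0,0,0],[0,0,0],[0,0,0],[0,0,0],[0,0,0]], translation=[[-0.01,0,0],[-0.01,0,0],[0,0,0],[0,0,0],[0,0,0]], fingers=[-0.18,-0.18,-0.18,-0.18,-0.18])

```text
clock: 6.25
ee_pos: [0.4912, 0.0903, 0.1238]
ee_rot: [3.142, -0.0, 1.57]
contact_force: [0.3, -0.6, 0.4]
finger_gap: 0.035
gripper_force: 0.0
```

Emit:
arm_command(twist=[[0,0,0],[0,0,0],[0,0,0],[0,0,0],[0,0,0]], translation=[[0,0,-0.03],[0.06,0,-0.03],[0.08,0,0],[0.08,0,0],[0.08,0,0]], fingers=[-0.18,-0.18,-0.18,-0.18,-0.18])

```text
clock: 6.75
ee_pos: [0.4915, 0.1812, 0.1427]
ee_rot: [3.14, -0.0, 1.569]
contact_force: [-0.1, 0.6, 0.2]
finger_gap: 0.0353
gripper_force: 0.0
```

Run:
```python
from h import *
np.set_printoptions(precision=4,suppress=True)
c,im,d=cam('side'); s=im
c,im,d=cam('top'); W=cloud(c,d)
a=cv2.resize(s[100:280,270:430],None,fx=2.4,fy=2.4); b=cv2.resize(im[170:278,290:450],None,fx=2.4*1.667*.6,fy=2.4*1.667*.6)
a=cv2.resize(a,(384,432)); b=cv2.resize(im[150:285,300:420],(384,432)); save('m4',np.hstack([a,b]))
print(r.get_state()['contact_force'],r.get_state()['ee_pos'])
w=W[190:260,310:390].reshape(-1,3)
for lo,hi in((.008,.03),(.028,.054),(.054,.07)):
    q=w[(w[:,2]>lo)&(w[:,2]<hi)&(w[:,0]>.42)]
    if len(q)>5: print(lo,len(q),q.min(0),q.max(0),cv2.minAreaRect((q[:,:2]*1000).astype(np.float32)))
```

```text
[-1.0185  0.5825  0.3637] [0.4919 0.1828 0.1427]
0.008 238 [ 0.4457 -0.0739  0.0083] [0.5368 0.0658 0.0297] ((490.4979553222656, -4.29644775390625), (139.75900268554688, 90.26828002929688), 88.85626220703125)
0.028 1061 [ 0.4506 -0.0648  0.0283] [0.5306 0.066  0.0532] ((490.5912170410156, 0.37808990478515625), (130.27879333496094, 78.30583190917969), 88.95299530029297)
0.054 277 [ 0.4639 -0.035   0.0542] [0.5153 0.0396 0.0664] ((489.9954528808594, 1.9590187072753906), (75.68284606933594, 49.61672592163086), 87.97870635986328)
```

View pics/m4.png

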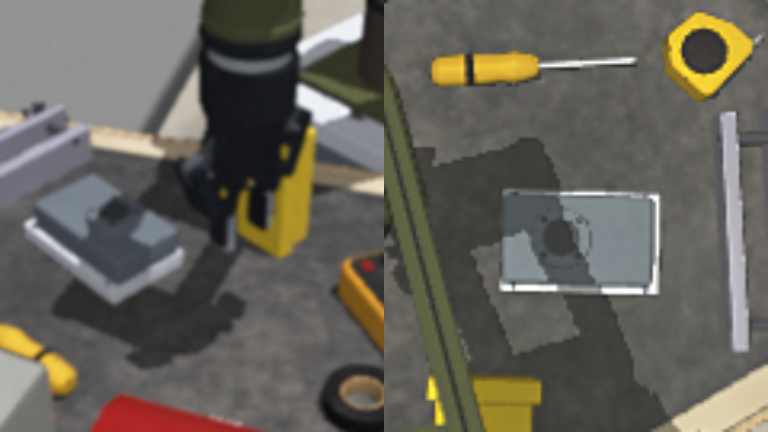

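It lies on its machined face, boss up, with its end well short of the bar: x 0.4905, foot at y 0.066, yaw about -0.02. The bar's yaw is about +0.038. I lower behind the foot with the tool turned to the bar's yaw.

Emit:
arm_command(twist=[[0,0,-0.048],[0,0,0],[0,0,0],[0,0,0],[0,0,0]], translation=[[0,0,0.075],[0,-0.017,0.075],[0,0,0.075],[0,0,0.075],[0,0,0.075]], fingers=[-0.18,-0.18,-0.18,-0.18,-0.18])

```text
clock: 7.35
ee_pos: [0.4865, 0.1794, 0.029]
ee_rot: [3.141, 0.0, 1.608]
contact_force: [0.2, 0.1, 0.2]
finger_gap: 0.0354
gripper_force: 0.0
```

Emit:
arm_command(twist=[[0,0,0],[0,0,0],[0,0,0],[0,0,0],[0,0,0]], translation=[[-0.057,0,0],[-0.057,0,0],[-0.057,0,0],[-0.057,0,0],[-0.057,0,0]], fingers=[-0.18,-0.18,-0.18,-0.18,-0.18])

```text
clock: 7.85
ee_pos: [0.4895, 0.0933, 0.0297]
ee_rot: [3.141, 0.0, 1.608]
contact_force: [0.3, 0.1, 0.1]
finger_gap: 0.0348
gripper_force: 0.0
```

Emit:
arm_command(twist=[[0,0,0],[0,0,0],[0,0,0],[0,0,0],[0,0,0]], translation=[[-0.01,0,0],[-0.01,0,0],[-0.01,0,0],[-0.01,0,0],[-0.01,0,0]], fingers=[-0.18,-0.18,-0.18,-0.18,-0.18])

```text
clock: 8.35
ee_pos: [0.4899, 0.0799, 0.0294]
ee_rot: [3.141, -0.0, 1.608]
contact_force: [0.2, -0.1, -0.9]
finger_gap: 0.0348
gripper_force: 0.0
```

Emit:
arm_command(twist=[[0,0,0],[0,0,0],[0,0,0],[0,0,0],[0,0,0]], translation=[[-0.01,0,0],[-0.01,0,0],[-0.01,0,0],[-0.01,0,0],[-0.01,0,0]], fingers=[-0.18,-0.18,-0.18,-0.18,-0.18])

```text
clock: 8.85
ee_pos: [0.4901, 0.0647, 0.0293]
ee_rot: [-3.141, -0.0, 1.607]
contact_force: [-1.0, 3.3, 1.5]
finger_gap: 0.0352
gripper_force: 2.2
```

Emit:
arm_command(twist=[[0,0,0],[0,0,0],[0,0,0],[0,0,0],[0,0,0]], translation=[[-0.01,0,0],[-0.01,0,0],[-0.01,0,0],[-0.01,0,0],[-0.01,0,0]], fingers=[-0.18,-0.18,-0.18,-0.18,-0.18])

```text
clock: 9.35
ee_pos: [0.4912, 0.0493, 0.0293]
ee_rot: [3.141, 0.0, 1.608]
contact_force: [-0.4, 4.2, -0.1]
finger_gap: 0.035
gripper_force: 2.0
```

Emit:
arm_command(twist=[[0,0,0],[0,0,0],[0,0,0],[0,0,0],[0,0,0]], translation=[[-0.01,0,0],[-0.01,0,0],[-0.01,0,0],[-0.01,0,0],[0,0,0]], fingers=[-0.18,-0.18,-0.18,-0.18,-0.18])

```text
clock: 9.85
ee_pos: [0.4914, 0.037, 0.0293]
ee_rot: [-3.142, 0.001, 1.608]
contact_force: [-0.4, 1.2, -0.4]
finger_gap: 0.0352
gripper_force: 0.4
```

Run:
```python
from h import *
np.set_printoptions(precision=4,suppress=True)
c,im,d=cam('top'); W=cloud(c,d); save('t5',im,(310,160,430,270),5)
s=r.get_state();print(s['contact_force'],s['ee_pos'])
w=W[190:260,310:404].reshape(-1,3)
q=w[(w[:,2]>.008)&(w[:,2]<.03)&(w[:,0]>.42)&(w[:,1]>-.12)]
print(len(q),cv2.minAreaRect((q[:,:2]*1000).astype(np.float32)),q[:,1].min())
```

```text
[-0.7621  0.3529 -0.1094] [0.4915 0.037  0.0293]
131 ((494.8480224609375, -45.87171936035156), (88.87322998046875, 135.03099060058594), 1.9068727493286133) -0.11400924332090893
```

View pics/t5.png

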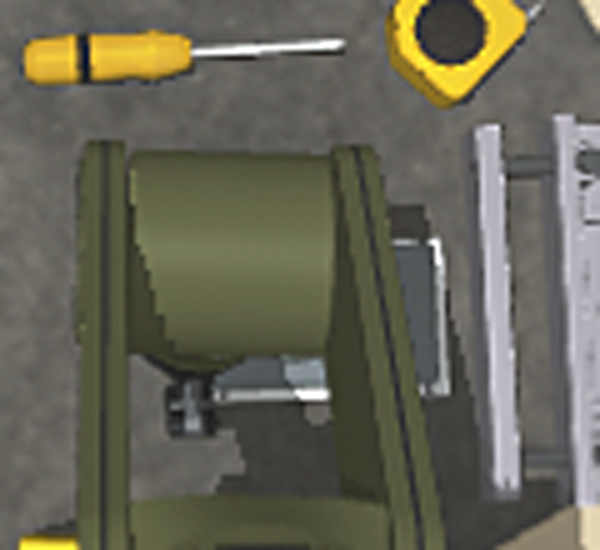

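The flange edge (440,240)–(450,393) is now parallel to the bar front (475,128)–(497,495), about 17 mm short. I approach gently.

Emit:
arm_command(twist=[[0,0,0],[0,0,0],[0,0,0],[0,0,0],[0,0,0]], translation=[[-0.006,0,0],[-0.006,0,0],[-0.006,0,0],[-0.006,0,0],[-0.006,0,0]], fingers=[-0.18,-0.18,-0.18,-0.18,-0.18])

```text
clock: 10.4
ee_pos: [0.4917, 0.0286, 0.0293]
ee_rot: [-3.142, -0.0, 1.608]
contact_force: [-0.1, 4.0, -0.3]
finger_gap: 0.035
gripper_force: 2.0
```

Emit:
arm_command(twist=[[0,0,0],[0,0,0],[0,0,0],[0,0,0],[0,0,0]], translation=[[-0.003,0,0],[-0.003,0,0],[-0.003,0,0],[-0.003,0,0],[-0.003,0,0]], fingers=[-0.18,-0.18,-0.18,-0.18,-0.18])

```text
clock: 10.9
ee_pos: [0.4919, 0.0241, 0.0293]
ee_rot: [-3.142, -0.0, 1.608]
contact_force: [0.3, 4.6, -0.0]
finger_gap: 0.0346
gripper_force: 2.1
```

Emit:
arm_command(twist=[[0,0,0],[0,0,0],[0,0,0],[0,0,0],[0,0,0]], translation=[[-0.002,0,0],[-0.002,0,0],[-0.002,0,0],[-0.002,0,0],[-0.002,0,0]], fingers=[-0.18,-0.18,-0.18,-0.18,-0.18])

```text
clock: 11.4
ee_pos: [0.492, 0.0212, 0.0293]
ee_rot: [-3.142, -0.0, 1.608]
contact_force: [0.7, 4.0, 0.0]
finger_gap: 0.0349
gripper_force: 2.1
```

Emit:
arm_command(twist=[[0,0,0],[0,0,0],[0,0,0],[0,0,0],[0,0,0]], translation=[[-0.0015,0,0],[-0.0015,0,0],[-0.0015,0,0],[-0.0015,0,0],[-0.0015,0,0]], fingers=[-0.18,-0.18,-0.18,-0.18,-0.18])

```text
clock: 11.9
ee_pos: [0.4919, 0.02, 0.0293]
ee_rot: [-3.141, -0.002, 1.607]
contact_force: [0.1, 11.3, 1.8]
finger_gap: 0.0353
gripper_force: 5.6
```

Bar contact at 11 N. I add a touch and hold.

Emit:
arm_command(twist=[[0,0,0],[0,0,0],[0,0,0],[0,0,0],[0,0,0]], translation=[[-0.0007,0,0],[0,0,0],[0,0,0],[0,0,0],[0,0,0]], fingers=[-0.18,-0.18,-0.18,-0.18,-0.18])

```text
clock: 12.4
ee_pos: [0.4919, 0.02, 0.0293]
ee_rot: [-3.141, -0.002, 1.607]
contact_force: [-0.2, 10.7, 1.5]
finger_gap: 0.0348
gripper_force: 5.1
```

```bash
python3 -c "
from h import *
for i in range(3): s=r.get_state();print(s['contact_force'],s['ee_pos'],s['moment'])"
```

```text
[-0.16954727 10.65860658  1.45320896] [0.49190922 0.01999065 0.02933399] [1.53949481 0.02708466 0.14577023]
[-0.16954727 10.65860658  1.45320896] [0.49190922 0.01999065 0.02933399] [1.53949481 0.02708466 0.14577023]
[-0.16954727 10.65860658  1.45320896] [0.49190922 0.01999065 0.02933399] [1.53949481 0.02708466 0.14577023]
```

Emit:
arm_command(twist=[[0,0,0],[0,0,0],[0,0,0],[0,0,0],[0,0,0]], translation=[[-0.001,0,0],[-0.0007,0,0],[0,0,0],[0,0,0],[0,0,0]], fingers=[-0.18,-0.18,-0.18,-0.18,-0.18])

```text
clock: 12.9
ee_pos: [0.4918, 0.0199, 0.0294]
ee_rot: [-3.141, -0.002, 1.607]
contact_force: [-0.1, 12.0, 0.8]
finger_gap: 0.0354
gripper_force: 6.2
```

Emit:
arm_command(twist=[[0,0,0],[0,0,0],[0,0,0],[0,0,0],[0,0,0]], translation=[[0,0,0],[0,0,0],[0,0,0],[0,0,0],[0,0,0]], fingers=[-0.18,-0.18,-0.18,-0.18,-0.18])

```text
clock: 13.4
ee_pos: [0.4918, 0.0199, 0.0293]
ee_rot: [-3.141, -0.002, 1.607]
contact_force: [-0.6, 12.5, 0.9]
finger_gap: 0.0353
gripper_force: 6.2
```

Emit:
arm_command(twist=[[0,0,0],[0,0,0],[0,0,0],[0,0,0],[0,0,0]], translation=[[0,0,0],[0,0,0],[0,0,0],[0,0,0],[0,0,0]], fingers=[-0.18,-0.18,-0.18,-0.18,-0.18])

```text
clock: 13.9
ee_pos: [0.4918, 0.0199, 0.0293]
ee_rot: [-3.141, -0.002, 1.607]
contact_force: [-0.8, 13.0, 1.1]
finger_gap: 0.0354
gripper_force: 6.2
```

Held at 12–13 N for over a second. Now back off straight, rise, and check.

Emit:
arm_command(twist=[[0,0,0],[0,0,0],[0,0,0],[0,0,0],[0,0,0]], translation=[[0.005,0,0],[0.01,0,0],[0.03,0,0],[0.06,0,0],[0.06,0,0]], fingers=[-0.18,-0.18,-0.18,-0.18,-0.18])

```text
clock: 14.4
ee_pos: [0.4905, 0.0679, 0.0293]
ee_rot: [3.141, 0.001, 1.607]
contact_force: [0.3, 0.9, 0.1]
finger_gap: 0.0353
gripper_force: 0.0
```

Emit:
arm_command(twist=[[0,0,0],[0,0,0],[0,0,0],[0,0,0],[0,0,0]], translation=[[0.08,0,-0.03],[0.1,0,-0.1],[0.1,0,-0.1],[0.1,0,-0.1],[0.1,0,-0.1]], fingers=[-0.18,-0.18,-0.18,-0.18,-0.18])

```text
clock: 14.9
ee_pos: [0.4846, 0.2127, 0.1595]
ee_rot: [3.141, 0.001, 1.608]
contact_force: [1.2, 0.5, -0.5]
finger_gap: 0.0351
gripper_force: 0.0
```

Run:
```python
from h import *
np.set_printoptions(precision=4,suppress=True)
c,im,d=cam('top'); W=cloud(c,d); save('t6',im,(330,160,450,270),5)
print(r.get_state()['ee_pos'],r.get_state()['contact_force'])
for n,p in dict(tape=(251,222),tm=(401,166),sd=(330,171)).items(): print(n,W[p[1],p[0]])
```

```text
[0.4881 0.218  0.1647] [2.1093 3.7807 2.6016]
tape [0.4554 0.216  0.5403]
tm [ 0.6599 -0.1189  0.0303]
sd [0.6437 0.084  0.0252]
```

View pics/t6.png

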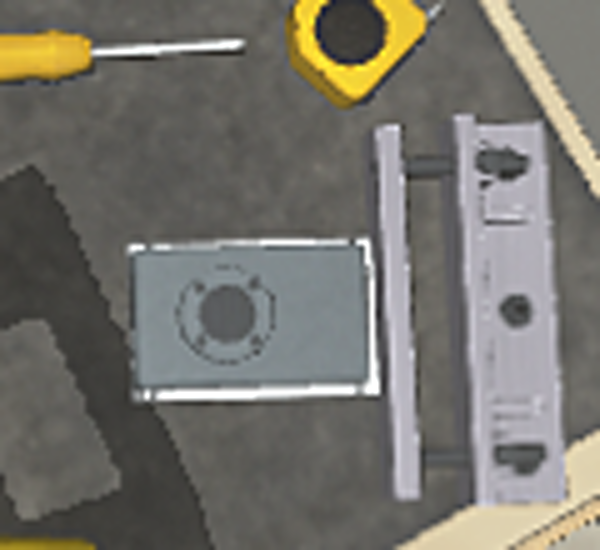

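The flange end (370,240)–(380,393) sits parallel and flush along the bar. The tape measure and screwdriver haven't moved, and the arm is clear. I settle, then hand in.

Emit:
arm_command(twist=[[0,0,0],[0,0,0],[0,0,0],[0,0,0],[0,0,0]], translation=[[0,0,0],[0,0,0],[0,0,0],[0,0,0],[0,0,0]], fingers=[-0.18,-0.18,-0.18,-0.18,-0.18])

```text
clock: 15.45
ee_pos: [0.4845, 0.2106, 0.1573]
ee_rot: [-3.139, 0.001, 1.606]
contact_force: [0.3, -0.9, 0.0]
finger_gap: 0.0351
gripper_force: 0.0
```

```bash
python3 -c "
from h import *
print(r.get_state()['contact_force']); print(r.finish_job())"
```

```text
[ 0.25914488 -0.85579668  0.03113675]
the job is handed in; nothing more can be done
None
```

The job is handed in with no verdict returned: the housing tipped in place onto its machined face, was held against the stop bar at about 12–13 N for over a second, and looked flush and square in the last picture; the tape measure and screwdriver had not moved, but the arm hid the tape roll in that final check.

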